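Re-set a worn lever-fed slide on its spring stop, from one side

ROBOT

A 6-joint arm with a two-finger parallel gripper is mounted at the origin on a cart in front of the work surface, level with it; the furniture and walls round the work are solid. World frame = base frame: x ahead of the robot, y to its left, z up, the work surface at z = 0. Lengths are in m, angles in rad, forces in N, time in s.
With the tool pointing down it reaches from about 0.325 to 0.9 m from the base axis. Payload 3.5 kg.
Tool frame: the origin (TCP) lies at the very end of the fingers, on their centre line; the grasp point (between the pads) lies 19 mm behind it; z points along the fingers, y is the line along which they close (so a half turn about z gives the same grasp; the last joint's range is limited). The gripper opens to 85 mm and grips with 20 to 120 N. Pads are 22 mm wide; open, the fingers measure 114 mm over their backs; the gripper's body (76 mm by 85 mm) begins 54 mm behind the grasp point. The pads swing forward as they close: fully open they stand 13 mm farther back than shut.
Start: joints at [-1.348, 0.276, -0.026, 1.268, 0, 1.467], TCP at [0.2, -0.592, 0.204] pointing down, gripper open.
Joint ranges: [-3.12, 3.12], [-0.85, 1.88], [-1.08, 1.24], [-1.95, 2.15], [-1.57, 1.53], [-3.14, 3.14]. Speed limits (rad/s): [2.57, 2.57, 3.14, 3.14, 3.14, 3.14].

INTERFACE

Orientations are given as a rotation vector (axis times angle).
In Python, from station import monitor, read_camera, camera_model, ticket gives the robot as it stands.
- The arm moves only by the tool carry_out, never from a script. Its argument "increments" is a list of rows, each a list of 2 entries, a list of its own where there are three numbers: the shift along the tool's x, y, z as a fraction of full scale, then the turn, a rotation vector about the tool's x, y, z as a fraction of full scale. In form: [[[x, y, z], [ax, ay, az]], ...]. A call has 1 to 12 rows; each row is the pose to reach, as a shift and turn from the pose commanded when the call began, along the tool's axes at that moment; what a row does not reach only later rows make up. Full scale, the value 1, is 250 mm for a shift and pi/2 rad for a turn. A row lasts 1/10 s, in which the tool goes at most 50 mm and 8.59 degrees, less where a joint would pass 70% of its speed; a pose out of reach is approached as far as the arm can. A call with a number of a shift or a turn outside -1 to 1 is refused whole. A call with a gripper value outside its range is refused whole. "fingers" is the opening, from -1 (shut) to 1 (fully open), set as the call begins (left out, the last holds). The fingers move at their own pace and stop on an object; "force" is the grip in N (left out, the last holds). Time passes only in rows, so rows that repeat a pose let the fingers close. It gives the time, the measured TCP pose, the force, the opening and the grip force at its end, in the units of the state.
- monitor.sense(): the state, without advancing time (a new reading comes with each control period).
- read_camera(name): name is "scene" or "top" or "wrist"; returns the picture (384x512x3 uint8, blue, green, red); there is no depth.
- camera_model(name): a dict with "fx", "fy", "cx", "cy" (pixels), "k1" (the pictures are not rectified: a ray, as slopes to the right and down, at radius r is drawn at 1 + k1 r^2 times it, then the intrinsics apply), "rvec" (rotation vector, rad) and "tvec" (3), from world to camera coordinates, as OpenCV has them; the wrist camera has in their place "tool_from_camera" (4x4, takes a point from camera to tool coordinates, whose origin is the TCP and whose axes are the flange's). Camera axes: x right, y down, z forward; pixel columns grow to the right and rows downward; lengths in m; the calibration is good to about 2 mm. A picture is of the moment at which its call begins: read the wrist's pose just before it. camera_model takes no time and is no camera call.
- ticket.sign_off(): hands the job in; it is judged then, once.
The state is a dict: "clock": time; "q": joint angles; "dq": joint speeds; "joint_efforts": joint torques, N m; "ee_pos": TCP position; "orientation": TCP orientation; "ft_force": force on the tool from outside, world axes, zero at the start; "wrist_torque": the same for the moment, N m; "grip_width": finger opening in m; "finger_force": force on a finger pad.
Only numpy, scipy, OpenCV 4.12 (cv2) and the standard library are available. Lean on these libraries where they do the work, as an engineer would, in place of code of your own. Each camera call takes 0.05 s, during which the arm holds its last target. There are 200 camera calls.

TASK

The slide of the small lever-fed stage has been run too far onto the spring stop inside the blue housing. Draw the red lever all the way back with its upright handle, until the slide stands at its back stop, then bring the slide up again in the forward direction only and leave it, handle released, right where you first feel its nose bear on the spring stop (pressed in no more than about 4 mm), with the lever's slack still taken up from behind. Never drive it hard onto the stop, and leave the jar, the battery and the marker where they are.

Things in the scene. Friction and masses are not known exactly. Their poses are not given: they have to be found in the camera images.
- stage: the stage, bolted down: grey base plate 260x150x12 mm with a blue closed housing (78x110 mm, its side edges at y = -70 and +40 mm, top 56 mm above the worktop) at its forward end. Origin on the worktop below the middle of the slide's travel; +x is the forward direction (slide towards the blue housing), z up. The base plate runs from x = -110 to +150 mm, y = -75 to +75 mm; the housing begins at x = +70 mm. The lever's upright pivot is at x = 0, y = -55 mm
- handle_grip (a point): mid-height of the black upright handle at the end of the red lever: a cylinder 18 mm in diameter, 56 mm tall (its lower end 67 mm, its top 123 mm above the worktop, this point 93 mm), that spins freely on its own axis. It stands 100 mm from the lever's pivot; the lever's flat arm lies under it, top 63 mm above the worktop
- lever_pin (a point): the steel pin (10 mm in diameter) under the lever, 55 mm from the pivot, which reaches down into the cross slot of the slide and pushes it. This point is on the pin's axis
- slide_slot (a point): middle of the slide's cross slot, 18 mm wide, so the worn 10 mm pin has 4 mm of play to either side (8 mm in all, some 14.5 mm at the handle). Axes as the stage's. The pin at x = +4 mm in this frame bears on the forward wall (slack taken up for driving forward); at x = -4 mm it bears on the rear wall and pulls the slide back
- nose: brass nose rod of the slide, 16 mm in diameter, 51 mm long, that goes into the blue housing; origin at its rear end, +x forward. It meets the spring stop, which is out of sight in the housing; where along the travel it is met differs from time to time by 12 mm (slide reading from -8.5 to +3.5 mm) and has to be felt. The spring stop pushes back with 7 N as soon as it is touched and 0.25 N more for every mm it is pressed in, down to a solid end at 24 mm
- slide (a joint): position of the slide along the stage's +x (m): 0 in mid-travel, -0.020 at its back stop, up to +0.024. It moves with a steady sliding friction of about 13 N and stays where it is left, even against the spring. At the start it reads about 0.010 and presses the spring stop in by 5 to 20 mm
- lever (a joint): angle of the lever (rad), 0 when it stands square across the slide (handle at stage x = 0, y = +45 mm), positive when the handle has gone towards +x; handle x = 100 mm times its sine, pin x = 55 mm times its sine. Range -0.55 to 0.55. It stays where it is left (about 1.2 N of friction at the handle); pushing the slide alone takes about 8 N at the handle, and the spring stop adds about 4 N as soon as it is met
- screw_jar: glass jar of screws with a metal lid, 56 mm across, 67 mm tall; origin at the centre of its underside. Bystander
- battery_9v: black and cream block battery standing, 18x26x48 mm; origin at the centre of its underside. Bystander
- marker: white felt marker with a blue cap, lying, 13x134x13 mm (long along its y); origin at the centre of its underside. Bystander

How it is judged:
By the outcome, as a careful person would: the job done as asked, in the order asked, and still so for the second after the job is handed in, with the robot touching nothing.
It also fails if it takes over 48 s, if anything falls off the work surface, if the arm or the gripper's body presses on something with over 40 N, if the wrist force passes 120 N, or if a joint passes its speed limit or range.

## Working session

There is one attempt and no reset: what is moved stays moved. The work goes in short steps, Python scripts to look and compute and a tool call to move; the robot and the scene stay as the last step left them, time stands still between calls to the robot, and variables do not carry over. Pictures are saved under pics/ and viewed, at most 10 in all, crops included, and the job is handed in when it is done.

Besides the shell and the picture viewer there is one more tool, called in YAML: its name, and indented under it one key for each argument. carry_out: Moves the arm, as the interface text tells. Shift numbers are shares of 250 mm and turn numbers shares of pi/2 rad, none past 1 either way. Its arguments: {"type":"object","properties":{"increments":{"type":"array"},"fingers":{"type":"number"},"force":{"type":"number"}},"required":["increments"]}

```bash
ls; mkdir -p pics; python3 - <<'E'
from station import monitor, read_camera, camera_model
import cv2
print(monitor.sense())
for n in ("scene","top"):
    cv2.imwrite(f"pics/{n}0.png", cv2.resize(read_camera(n),(800,600),interpolation=cv2.INTER_CUBIC))
    print(camera_model(n))
print(camera_model("wrist"))
E
```

```text
pics
{'clock': 0.0, 'q': array([-1.34840548e+00,  2.77152771e-01, -2.78339229e-02,  1.26797375e+00,
        2.99263686e-05,  1.46742246e+00]), 'dq': array([-0.00060982,  0.00041204,  0.00109961, -0.0017392 ,  0.00043518,
       -0.00071213]), 'joint_efforts': array([ 8.38452470e-04, -4.45507050e+01,  2.95204443e+01,  1.63923937e-02,
       -4.94148628e-05,  6.69951604e-06]), 'ee_pos': array([ 0.19985878, -0.59134024,  0.20306958]), 'orientation': array([-3.09787700e+00, -5.09099688e-01,  1.55140992e-04]), 'ft_force': array([ 0.66813947, -0.08342106, -0.24381504]), 'wrist_torque': array([-0.00205636,  0.01283732,  0.00173639]), 'finger_force': 0.0, 'grip_width': 0.08513638129891159}
{'fx': 443.6053594226654, 'fy': 443.6053594226654, 'cx': 249.30119782141975, 'cy': 191.01454498179703, 'k1': -0.1285124876031882, 'rvec': array([ 0.99382352, -2.54586358,  0.92593223]), 'tvec': array([0.34460563, 0.41047238, 0.62538413])}
{'fx': 401.12078379959434, 'fy': 401.12078379959434, 'cx': 260.31635160441976, 'cy': 192.58233942048395, 'k1': -0.061152968234763294, 'rvec': array([ 2.15075608, -2.12158581,  0.13879418]), 'tvec': array([-0.09382601,  0.57489131,  0.85916515])}
{'fx': 343.5763156150712, 'fy': 343.5763156150712, 'cx': 256.822755763321, 'cy': 194.70646251494438, 'k1': -0.045475939576426344, 'tool_from_camera': array([[ 2.11373990e-04, -9.48836778e-01, -3.15766883e-01,
         8.14140470e-02],
       [ 9.99999781e-01,  3.98761127e-04, -5.28824549e-04,
         2.83011851e-04],
       [ 6.27683739e-04, -3.15766702e-01,  9.48836654e-01,
        -1.70282888e-01],
       [ 0.00000000e+00,  0.00000000e+00,  0.00000000e+00,
         1.00000000e+00]])}
```

View pics/top0.png

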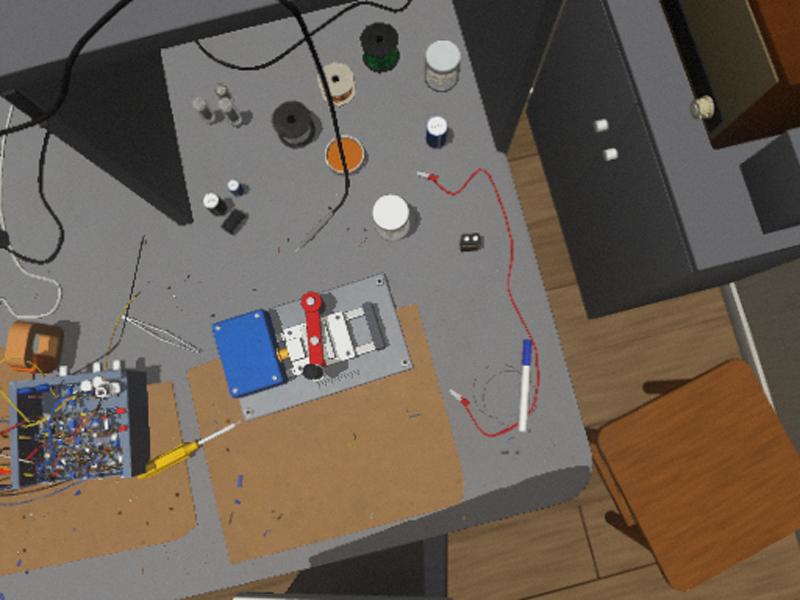

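View pics/scene0.png

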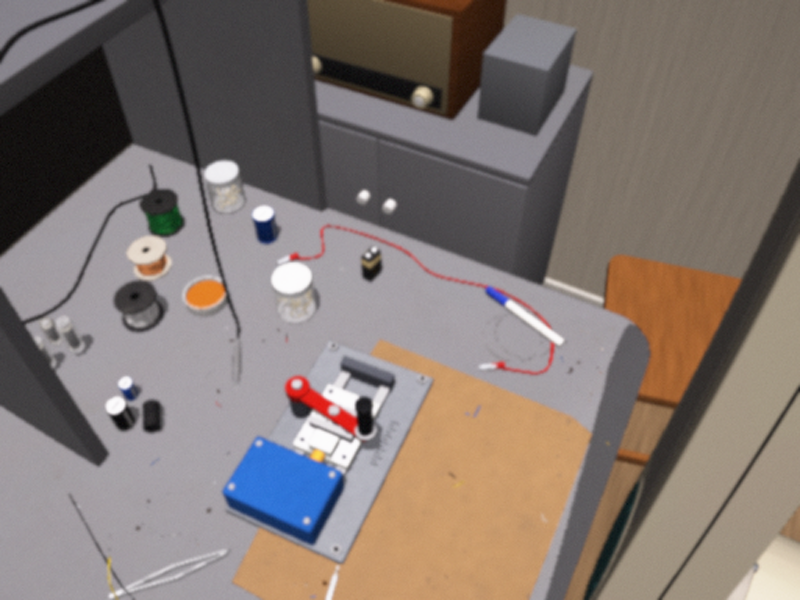

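The top view shows the stage: the blue housing at about (250,352), the red lever pivot at (312,300) and the handle at (313,372). Jar is at (391,216), battery at (470,242) and marker at (525,385). The scene view agrees. Next I'll fit the stage pose and take a closer crop.

```bash
cat > h.py <<'E'
import numpy as np, cv2
from scipy.spatial.transform import Rotation as R
from scipy.optimize import least_squares
from station import monitor, read_camera, camera_model
def proj(P,n):
    m=camera_model(n); P=np.atleast_2d(P)
    if n=="wrist":
        s=monitor.sense(); T=m["tool_from_camera"]
        Rw=R.from_rotvec(s["orientation"]).as_matrix()
        C=(Rw.T@(P-s["ee_pos"]).T).T; C=(C-T[:3,3])@T[:3,:3]
    else: C=R.from_rotvec(m["rvec"]).apply(P)+m["tvec"]
    u=C[:,:2]/C[:,2:]; u=u*(1+m["k1"]*(u**2).sum(1))[:,None]
    return u*[m["fx"],m["fy"]]+[m["cx"],m["cy"]]
def w(p,L):
    L=np.atleast_2d(L); return R.from_euler('z',p[2]).apply(L)+[p[0],p[1],0]
E
python3 - <<'E'
from h import *
L=np.array([[-110,-75,12],[-110,75,12],[150,75,12],[70,-70,56],[70,40,56],[148,40,56],[148,-70,56]])/1e3
px=np.array([[383,274],[411,366],[248,417],[265,309],[285,383],[234,397],[214,325]])/1.5625
best=min((least_squares(lambda p:(proj(w(p,L),"top")-px).ravel(),[.55,-.2,a]) for a in (0,1.57,3.14,-1.57)),key=lambda r:r.cost)
print(best.x,best.cost,np.round(best.fun.reshape(-1,2),1)); np.save("p.npy",best.x)
print("pivot",w(best.x,[0,-.055,0]),"handle0",w(best.x,[0,.045,.093]))
for t in np.arange(-.2,.51,.1): print(round(t,1),w(best.x,[.1*np.sin(t),-.055+.1*np.cos(t),.123])[0].round(3),(proj(w(best.x,[.1*np.sin(t),-.055+.1*np.cos(t),.123]),"top")*1.5625).round(0))
im=read_camera("top")[165:275,130:270]; cv2.imwrite("pics/c1.png",cv2.resize(im,(763,600),interpolation=cv2.INTER_CUBIC))
E
```

```text
[ 0.51854393  0.02815394 -4.38836447] 15.917583334137952 [[ 1.3 -1.6]
 [ 3.   0.9]
 [-1.2  2.9]
 [-0.7 -1.2]
 [ 0.2 -1.1]
 [-1.2  0.8]
 [-1.4 -0.8]]
pivot [[0.57068182 0.04566507 0.        ]] handle0 [[0.47588565 0.01382665 0.093     ]]
-0.2 [ 0.484 -0.004  0.123] [[341. 361.]]
-0.1 [0.48  0.005 0.123] [[335. 365.]]
0.0 [0.476 0.014 0.123] [[327. 367.]]
0.1 [0.473 0.023 0.123] [[320. 369.]]
0.2 [0.471 0.033 0.123] [[312. 371.]]
0.3 [0.471 0.043 0.123] [[304. 371.]]
0.4 [0.471 0.053 0.123] [[297. 371.]]
0.5 [0.472 0.063 0.123] [[289. 370.]]
```

View pics/c1.png

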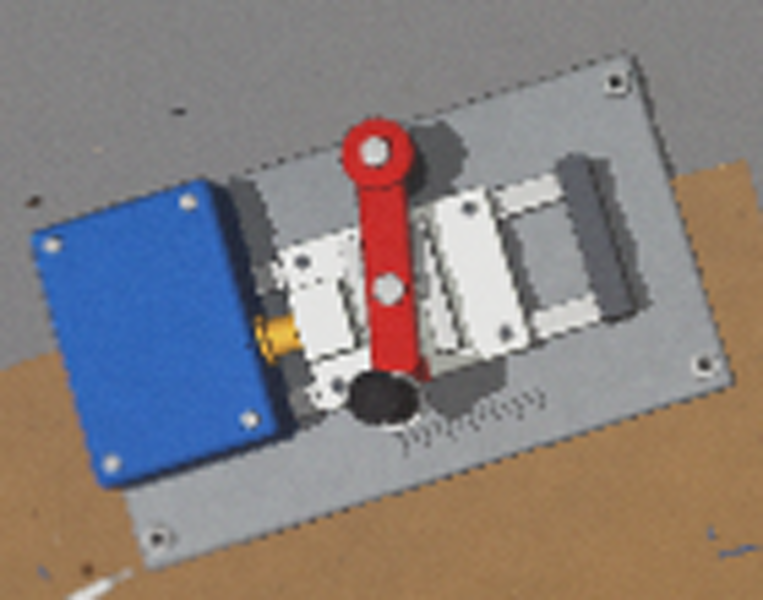

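The crop shows the plate corners at (630,55), (732,382) and (148,570), the housing top corners at (205,180), (275,430), (107,487) and (33,235), the pivot at (375,150) and the handle top near (383,393). I'll refit with these and work out the approach.

```bash
cat >> h.py <<'E'
def rel(target,Rt=None):
    "increment in tool units from the present pose to target pos (and tool rotation)"
    s=monitor.sense(); R0=R.from_rotvec(s["orientation"])
    d=R0.inv().apply(np.asarray(target)-s["ee_pos"])/.25
    a=(R0.inv()*Rt).as_rotvec()/(np.pi/2) if Rt is not None else np.zeros(3)
    return d.round(4),a.round(4)
E
python3 - <<'E'
from h import *
L=np.array([[-110,-75,12],[-110,75,12],[150,75,12],[70,-70,56],[70,40,56],[148,40,56],[148,-70,56]])/1e3
px=np.array([[630,55],[732,382],[148,570],[205,180],[275,430],[107,487],[33,235]])/5.4525+[130,165]
px=px-.3
r=least_squares(lambda p:(proj(w(p,L),"top")-px).ravel(),[.52,.03,1.895]); p=r.x
print(p,r.cost,np.round(r.fun.reshape(-1,2),1)); np.save("p.npy",p)
hp=np.array([383,393])/5.4525+[130,165]-.3
t=least_squares(lambda t:(proj(w(p,[.1*np.sin(t[0]),-.055+.1*np.cos(t[0]),.123]),"top")-hp).ravel(),[.2]);t0=t.x[0]; print("lever",t.x,t.fun)
H=w(p,[.1*np.sin(t0),-.055+.1*np.cos(t0),.093])[0]; print("handle",H)
X=R.from_euler('z',p[2]).apply([1,0,0])
for s in (1,-1):
    y=s*X; z=np.array([0,0,-1.]); x=np.cross(y,z); Rt=R.from_matrix(np.c_[x,y,z])
    print(s,rel([H[0],H[1],.19],Rt))
E
```

```text
[0.51836402 0.03045347 1.89506598] 6.203318090553344 [[ 0.2 -1. ]
 [ 1.1  0.4]
 [-0.3  0.6]
 [ 0.6 -1.1]
 [ 1.4  0.5]
 [-1.8  0.9]
 [-1.2 -0.5]]
lever [0.17219927] [0.04949828 0.35995528]
handle [0.47165167 0.03282889 0.093     ]
1 (array([ 1.8291, -2.0178,  0.0571]), array([ 2.000e-04, -1.800e-03, -1.999e+00]))
-1 (array([ 1.8291, -2.0178,  0.0571]), array([-0.0011, -0.0001,  0.001 ]))
```

carry_out:
  increments:
    - [[0.91, -1.0, 0.03], [0, 0, 0]]
    - [[0.91, -1.0, 0.03], [0, 0, 0]]
    - [[0.91, -1.0, 0.03], [0, 0, 0]]
    - [[0.91, -1.0, 0.03], [0, 0, 0]]
    - [[0.91, -1.0, 0.03], [0, 0, 0]]
    - [[0.91, -1.0, 0.03], [0, 0, 0]]
    - [[0.91, -1.0, 0.03], [0, 0, 0]]
    - [[0.91, -1.0, 0.03], [0, 0, 0]]
    - [[0.91, -1.0, 0.03], [0, 0, 0]]
    - [[0.91, -1.0, 0.03], [0, 0, 0]]
  fingers: 0.1
  force: 120

```text
clock: 1.15
ee_pos: [0.3355, -0.2832, 0.1968]
orientation: [3.1, 0.508, -0.0]
ft_force: [-1.0, 0.2, 0.1]
grip_width: 0.0473
finger_force: 0.0
```

carry_out:
  increments:
    - [[0.91, -1.0, 0.0], [0, 0, 0]]
    - [[0.91, -1.0, 0.0], [0, 0, 0]]
    - [[0.91, -1.0, 0.0], [0, 0, 0]]
    - [[0.91, -1.0, 0.0], [0, 0, 0]]
    - [[0.91, -1.0, 0.0], [0, 0, 0]]
    - [[0.91, -1.0, 0.0], [0, 0, 0]]
    - [[0.91, -1.0, 0.0], [0, 0, 0]]
    - [[0.91, -1.0, 0.0], [0, 0, 0]]
    - [[0.91, -1.0, 0.0], [0, 0, 0]]
    - [[0.91, -1.0, 0.0], [0, 0, 0]]

```text
clock: 2.15
ee_pos: [0.471, 0.0258, 0.1965]
orientation: [3.1, 0.506, -0.001]
ft_force: [0.8, 0.1, -0.5]
grip_width: 0.0467
finger_force: 0.0
```

```bash
python3 - <<'E'
from h import *
s=monitor.sense(); print(s["clock"],s["ee_pos"],s["orientation"],s["grip_width"],s["ft_force"],s["q"])
im=read_camera("wrist"); cv2.imwrite("pics/w1.png",cv2.resize(im,(800,600),interpolation=cv2.INTER_CUBIC))
p=np.load("p.npy"); print(rel([.47165,.03283,.19]))
for t in (.1,.17,.24): print(t,proj(w(p,[.1*np.sin(t),-.055+.1*np.cos(t),.123]),"wrist")*1.5625)
print(proj(w(p,[[0,-.055,.07],[.07,.04,.056],[.07,-.07,.056],[-.11,-.075,.012]]),"wrist")*1.5625)
E
```

```text
2.15 [0.4710111  0.02581234 0.19646226] [ 3.10026473e+00  5.06071299e-01 -1.27789630e-03] 0.04674983220153659 [ 0.76020048  0.06531619 -0.45481787] [-8.20879514e-02  8.18715966e-03 -3.55630551e-01  1.20769692e+00
 -4.82707076e-04  2.73588931e+00]
(array([ 0.012 , -0.026 ,  0.0261]), array([0., 0., 0.]))
0.1 [[402.32095039 300.6342496 ]]
0.17 [[387.78273378 298.76671306]]
0.24 [[373.37043703 295.92948619]]
[[421.4573027   85.69209437]
 [301.22299632 258.56643979]
 [289.87713914  58.37210321]
 [597.76783665  59.05300803]]
```

View pics/w1.png

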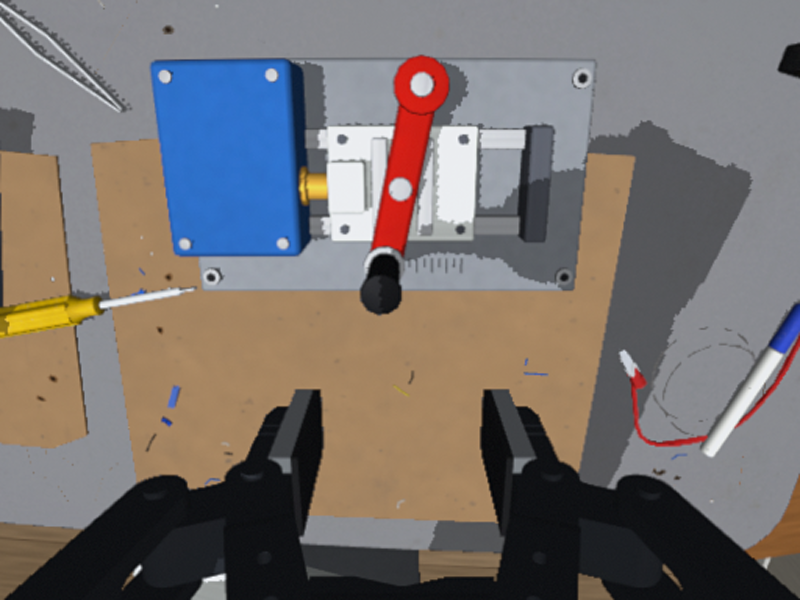

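The handle top is at (381,294), which puts the lever at about 0.205 rad, and the open pads are aligned along the travel. Next I lower the open pads around the handle.

carry_out:
  increments:
    - [[0.014, -0.039, 0], [0, 0, 0]]
    - [[0.014, -0.039, 0], [0, 0, 0]]
    - [[0.014, -0.039, 0.1], [0, 0, 0]]
    - [[0.014, -0.039, 0.2], [0, 0, 0]]
    - [[0.014, -0.039, 0.3], [0, 0, 0]]
    - [[0.014, -0.039, 0.4], [0, 0, 0]]
    - [[0.014, -0.039, 0.45], [0, 0, 0]]
    - [[0.014, -0.039, 0.474], [0, 0, 0]]
    - [[0.014, -0.039, 0.474], [0, 0, 0]]
    - [[0.014, -0.039, 0.474], [0, 0, 0]]
    - [[0.014, -0.039, 0.474], [0, 0, 0]]

```text
clock: 3.3
ee_pos: [0.4726, 0.0375, 0.0795]
orientation: [3.099, 0.509, 0.004]
ft_force: [0.9, 0.8, 0.0]
grip_width: 0.047
finger_force: 0.0
```

```bash
cat >> h.py <<'E'
p=np.load("p.npy")
def st():
    s=monitor.sense(); Q=R.from_euler('z',p[2]).inv()
    print("t",round(s["clock"],2),"stage mm",(Q.apply(s["ee_pos"]-[p[0],p[1],0])*1e3).round(1),"F stage",Q.apply(s["ft_force"]).round(1),"w",round(s["grip_width"]*1e3,1),s["finger_force"])
E
python3 - <<'E'
from h import *
st(); im=read_camera("wrist"); cv2.imwrite("pics/w2.png",cv2.resize(im,(800,600),interpolation=cv2.INTER_CUBIC))
E
```

```text
t 3.3 stage mm [21.2 41.2 79.5] F stage [ 0.5 -1.1  0. ] w 47.0 0.0
```

View pics/w2.png

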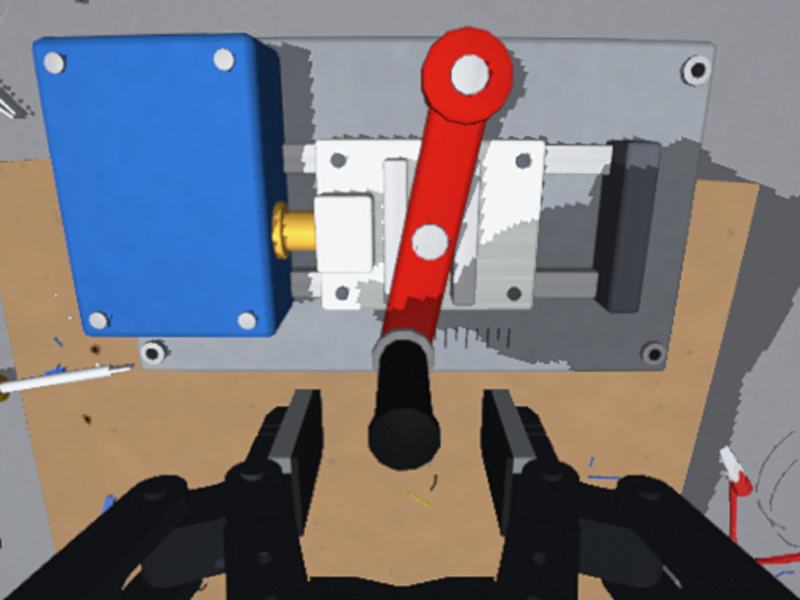

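The handle at (404,400) stands centred between the pads. Next I draw it back with the forward pad.

carry_out:
  increments:
    - [[0, 0.03, 0], [0, 0, 0]]
    - [[0, 0.055, 0], [0, 0, 0]]
    - [[-0.004, 0.08, 0], [0, 0, 0]]
    - [[-0.01, 0.105, 0], [0, 0, 0]]
    - [[-0.012, 0.13, 0], [0, 0, 0]]
    - [[-0.012, 0.155, 0], [0, 0, 0]]
    - [[-0.01, 0.18, 0], [0, 0, 0]]
    - [[-0.006, 0.205, 0], [0, 0, 0]]
    - [[0, 0.23, 0], [0, 0, 0]]
    - [[0.006, 0.255, 0], [0, 0, 0]]
    - [[0.012, 0.275, 0], [0, 0, 0]]
    - [[0.015, 0.29, 0], [0, 0, 0]]

```text
clock: 4.55
ee_pos: [0.4971, -0.0277, 0.0781]
orientation: [-3.093, -0.51, 0.001]
ft_force: [-4.2, 9.6, 5.5]
grip_width: 0.0471
finger_force: 5.4
```

```bash
python3 -c "
from h import *
st()"
```

```text
t 4.55 stage mm [-48.3  38.7  78.1] F stage [10.5  0.9  5.5] w 47.1 5.3765371441841125
```

carry_out:
  increments:
    - [[0.003, 0.008, 0], [0, 0, 0]]
    - [[0.005, 0.014, 0], [0, 0, 0]]
    - [[0.007, 0.02, 0], [0, 0, 0]]
    - [[0.009, 0.026, 0], [0, 0, 0]]
    - [[0.01, 0.032, 0], [0, 0, 0]]
    - [[0.01, 0.036, 0], [0, 0, 0]]
    - [[0.01, 0.04, 0], [0, 0, 0]]
    - [[0.01, 0.04, 0], [0, 0, 0]]

```text
clock: 5.35
ee_pos: [0.5026, -0.036, 0.078]
orientation: [-3.093, -0.511, 0.001]
ft_force: [-2.5, 10.1, 5.7]
grip_width: 0.0473
finger_force: 5.2
```

```bash
python3 - <<'E'
from h import *
st(); im=read_camera("wrist"); cv2.imwrite("pics/w3.png",cv2.resize(im,(800,600),interpolation=cv2.INTER_CUBIC))
E
```

```text
t 5.35 stage mm [-58.   36.1  78. ] F stage [10.4 -0.9  5.7] w 47.3 5.192996710538864
```

View pics/w3.png

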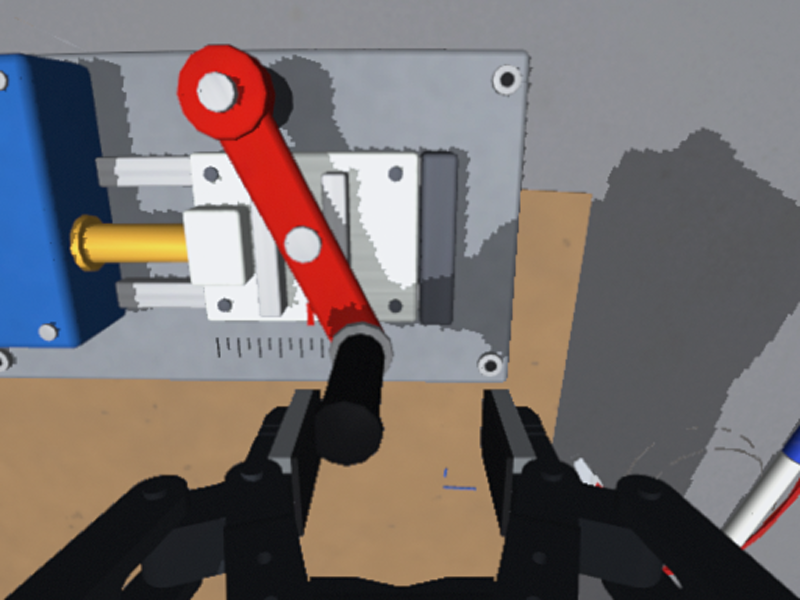

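The slide's rear edge, at x≈418, is nearly on the grey back-stop bar at x≈423. The force is still plain friction, so I push on until it rises.

carry_out:
  increments:
    - [[0.001, 0.003, 0], [0, 0, 0]]
    - [[0.002, 0.006, 0], [0, 0, 0]]
    - [[0.003, 0.009, 0], [0, 0, 0]]
    - [[0.003, 0.012, 0], [0, 0, 0]]
    - [[0.003, 0.012, 0], [0, 0, 0]]

```text
clock: 5.9
ee_pos: [0.5036, -0.0374, 0.078]
orientation: [-3.09, -0.511, 0.002]
ft_force: [-3.9, 12.7, 6.1]
grip_width: 0.0472
finger_force: 6.8
```

```bash
python3 -c "
from h import *
st()"
```

```text
t 5.9 stage mm [-59.6  35.6  78. ] F stage [13.3 -0.4  6.1] w 47.2 6.779754012823105
```

carry_out:
  increments:
    - [[0, 0.004, 0], [0, 0, 0]]
    - [[0, 0.008, 0], [0, 0, 0]]
    - [[0, 0.012, 0], [0, 0, 0]]
    - [[0, 0.016, 0], [0, 0, 0]]
    - [[0, 0.016, 0], [0, 0, 0]]
    - [[0, 0.016, 0], [0, 0, 0]]

```text
clock: 6.5
ee_pos: [0.5035, -0.0382, 0.0777]
orientation: [-3.083, -0.512, 0.004]
ft_force: [-5.9, 19.9, 10.3]
grip_width: 0.0472
finger_force: 10.3
```

```bash
python3 - <<'E'
from h import *
st(); im=read_camera("wrist"); cv2.imwrite("pics/w4.png",cv2.resize(im[80:220,60:320],(800,431),interpolation=cv2.INTER_CUBIC))
E
```

```text
t 6.5 stage mm [-60.3  35.9  77.7] F stage [20.8 -0.7 10.3] w 47.2 10.33811330795288
```

View pics/w4.png

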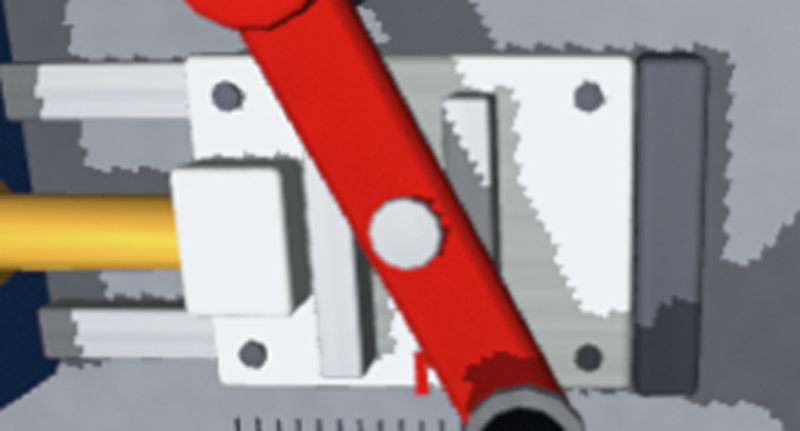

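The slide's rear edge at x≈633 now bears on the bar, and the force rose to 21 N with no further movement. The slide is at its back stop. Now I cross to the rear pad, take up the slack and feel the friction.

carry_out:
  increments:
    - [[-0.002, -0.03, 0], [0, 0, 0]]
    - [[-0.004, -0.06, 0], [0, 0, 0]]
    - [[-0.008, -0.09, 0], [0, 0, 0]]
    - [[-0.01, -0.11, 0], [0, 0, 0]]
    - [[-0.012, -0.125, 0], [0, 0, 0]]
    - [[-0.014, -0.14, 0], [0, 0, 0]]
    - [[-0.016, -0.155, 0], [0, 0, 0]]
    - [[-0.018, -0.17, 0], [0, 0, 0]]
    - [[-0.02, -0.18, 0], [0, 0, 0]]

```text
clock: 7.45
ee_pos: [0.4874, -0.0042, 0.0783]
orientation: [3.099, 0.509, 0.0]
ft_force: [0.0, -1.7, -0.7]
grip_width: 0.0469
finger_force: 0.8
```

```bash
python3 -c "
from h import *
st()"
```

```text
t 7.45 stage mm [-23.   40.4  78.3] F stage [-1.7  0.5 -0.7] w 46.9 0.7879135385155678
```

carry_out:
  increments:
    - [[-0.003, -0.01, 0], [0, 0, 0]]
    - [[-0.005, -0.02, 0], [0, 0, 0]]
    - [[-0.007, -0.03, 0], [0, 0, 0]]
    - [[-0.009, -0.04, 0], [0, 0, 0]]

```text
clock: 7.85
ee_pos: [0.4823, 0.0044, 0.0783]
orientation: [3.098, 0.509, 0.001]
ft_force: [2.3, -5.1, -0.9]
grip_width: 0.0472
finger_force: 2.8
```

```bash
python3 -c "
from h import *
st()"
```

```text
t 7.85 stage mm [-13.2  42.5  78.3] F stage [-5.6 -0.5 -0.9] w 47.2 2.8011884540319443
```

carry_out:
  increments:
    - [[-0.002, -0.008, 0], [0, 0, 0]]
    - [[-0.003, -0.016, 0], [0, 0, 0]]
    - [[-0.004, -0.024, 0], [0, 0, 0]]
    - [[-0.005, -0.032, 0], [0, 0, 0]]

```text
clock: 8.25
ee_pos: [0.4795, 0.0093, 0.0784]
orientation: [3.094, 0.506, 0.001]
ft_force: [3.1, -9.1, -2.7]
grip_width: 0.047
finger_force: 4.6
```

```bash
python3 -c "
from h import *
st()"
```

```text
t 8.25 stage mm [-7.7 43.6 78.4] F stage [-9.6 -0.  -2.7] w 47.0 4.635524153709412
```

carry_out:
  increments:
    - [[-0.001, -0.006, 0], [0, 0, 0]]
    - [[-0.002, -0.012, 0], [0, 0, 0]]
    - [[-0.002, -0.012, 0], [0, 0, 0]]

```text
clock: 8.55
ee_pos: [0.4779, 0.0123, 0.0784]
orientation: [3.094, 0.507, 0.001]
ft_force: [2.8, -8.1, -1.9]
grip_width: 0.0472
finger_force: 4.2
```

```bash
python3 -c "
from h import *
st()"
```

```text
t 8.55 stage mm [-4.3 44.1 78.4] F stage [-8.5 -0.1 -1.9] w 47.2 4.211730659008026
```

carry_out:
  increments:
    - [[0, -0.004, 0], [0, 0, 0]]
    - [[0, -0.008, 0], [0, 0, 0]]
    - [[0, -0.012, 0], [0, 0, 0]]
    - [[0, -0.016, 0], [0, 0, 0]]

```text
clock: 8.95
ee_pos: [0.4767, 0.0159, 0.0784]
orientation: [3.094, 0.506, 0.001]
ft_force: [2.6, -9.1, -3.0]
grip_width: 0.0471
finger_force: 4.4
```

carry_out:
  increments:
    - [[0, -0.004, 0], [0, 0, 0]]
    - [[0, -0.008, 0], [0, 0, 0]]

```text
clock: 9.15
ee_pos: [0.476, 0.0178, 0.0783]
orientation: [3.094, 0.506, 0.001]
ft_force: [3.2, -9.1, -2.4]
grip_width: 0.047
finger_force: 4.4
```

carry_out:
  increments:
    - [[0, -0.004, 0], [0, 0, 0]]
    - [[0, -0.008, 0], [0, 0, 0]]

```text
clock: 9.35
ee_pos: [0.4754, 0.0198, 0.0784]
orientation: [3.094, 0.506, 0.001]
ft_force: [1.9, -9.3, -2.7]
grip_width: 0.0472
finger_force: 4.3
```

carry_out:
  increments:
    - [[0, -0.004, 0], [0, 0, 0]]
    - [[0, -0.008, 0], [0, 0, 0]]

```text
clock: 9.55
ee_pos: [0.4747, 0.0217, 0.0783]
orientation: [3.094, 0.507, 0.001]
ft_force: [2.1, -7.5, -2.2]
grip_width: 0.047
finger_force: 4.3
```

carry_out:
  increments:
    - [[0, -0.004, 0], [0, 0, 0]]
    - [[0, -0.008, 0], [0, 0, 0]]

```text
clock: 9.75
ee_pos: [0.4741, 0.0236, 0.0783]
orientation: [3.094, 0.506, 0.001]
ft_force: [3.5, -8.6, -3.3]
grip_width: 0.047
finger_force: 4.3
```

carry_out:
  increments:
    - [[0, -0.004, 0], [0, 0, 0]]
    - [[0, -0.008, 0], [0, 0, 0]]

```text
clock: 9.95
ee_pos: [0.4735, 0.0253, 0.0784]
orientation: [3.094, 0.506, 0.001]
ft_force: [2.9, -8.7, -3.1]
grip_width: 0.0472
finger_force: 4.9
```

carry_out:
  increments:
    - [[0, -0.004, 0], [0, 0, 0]]
    - [[0, -0.006, 0], [0, 0, 0]]

```text
clock: 10.15
ee_pos: [0.4733, 0.026, 0.0784]
orientation: [3.092, 0.505, 0.002]
ft_force: [4.0, -11.4, -4.4]
grip_width: 0.047
finger_force: 5.8
```

carry_out:
  increments:
    - [[0, -0.004, 0], [0, 0, 0]]
    - [[0, -0.008, 0], [0, 0, 0]]

```text
clock: 10.35
ee_pos: [0.4729, 0.0274, 0.0784]
orientation: [3.091, 0.505, 0.002]
ft_force: [3.6, -11.4, -3.3]
grip_width: 0.047
finger_force: 6.2
```

The finger force went from a steady 4.3 N to a steady 6.2 N, about 4 N more at the handle. The nose is bearing on the stop, pressed in about 1 mm. Now I back the rear pad off the handle.

carry_out:
  increments:
    - [[0, 0.02, 0], [0, 0, 0]]
    - [[0, 0.04, 0], [0, 0, 0]]
    - [[0, 0.06, 0], [0, 0, 0]]
    - [[0, 0.075, 0], [0, 0, 0]]
    - [[0, 0.075, 0], [0, 0, 0]]
    - [[0, 0.075, 0], [0, 0, 0]]

```text
clock: 10.95
ee_pos: [0.4772, 0.0136, 0.0782]
orientation: [-3.1, -0.509, 0.0]
ft_force: [0.5, -0.7, 0.7]
grip_width: 0.0471
finger_force: 0.0
```

```bash
python3 - <<'E'
from h import *
st(); im=read_camera("wrist"); cv2.imwrite("pics/w5.png",cv2.resize(im,(800,600),interpolation=cv2.INTER_CUBIC))
E
```

```text
t 10.95 stage mm [-2.9 44.4 78.2] F stage [-0.8 -0.2  0.7] w 47.1 0.0
```

View pics/w5.png

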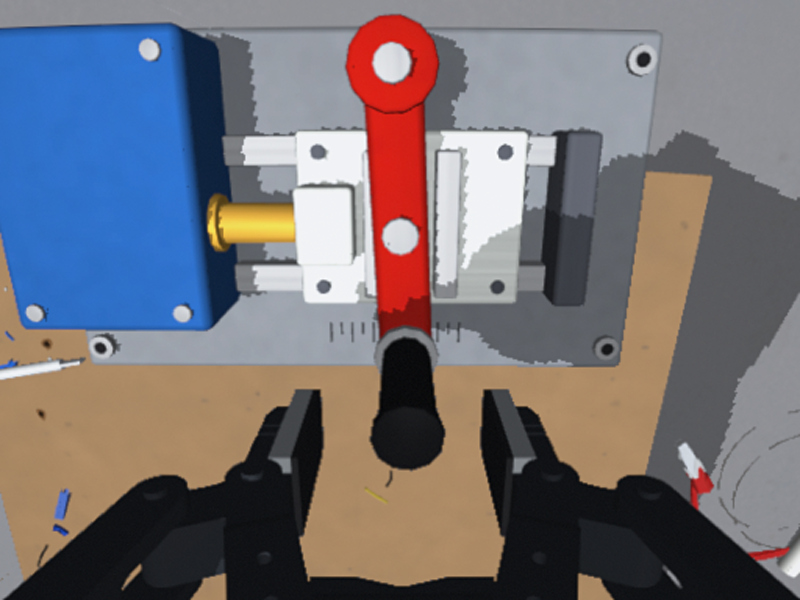

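The handle at (405,400) is clear of both pads, the slide is off the back stop and the pin bears forward in the slot. Now I lift away.

carry_out:
  increments:
    - [[0, 0, -0.06], [0, 0, 0]]
    - [[0, 0, -0.14], [0, 0, 0]]
    - [[0, 0, -0.24], [0, 0, 0]]
    - [[0, 0, -0.34], [0, 0, 0]]
    - [[0, 0, -0.44], [0, 0, 0]]
    - [[0, 0, -0.48], [0, 0, 0]]
    - [[0, 0, -0.48], [0, 0, 0]]
    - [[0, 0, -0.48], [0, 0, 0]]

```text
clock: 11.8
ee_pos: [0.4766, 0.0136, 0.1972]
orientation: [-3.1, -0.51, 0.002]
ft_force: [-0.0, 0.1, -1.5]
grip_width: 0.0471
finger_force: 0.0
```

```bash
python3 - <<'E'
from h import *
st()
im=read_camera("wrist"); cv2.imwrite("pics/w6.png",cv2.resize(im[20:220,150:400],(750,600),interpolation=cv2.INTER_CUBIC))
E
```

```text
t 11.8 stage mm [ -2.7  44.9 197.2] F stage [ 0.2 -0.  -1.5] w 47.1 0.0
```

View pics/w6.png

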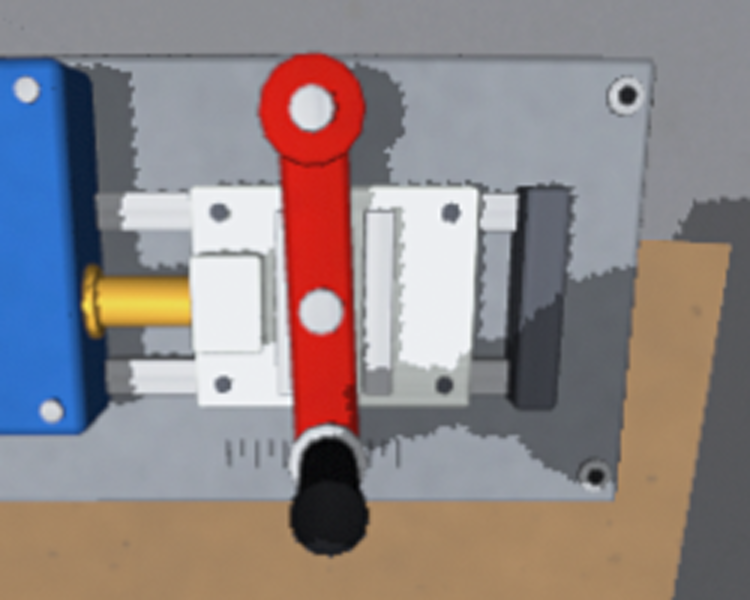

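The lever at (325,300) stands almost square across the slide, clear of the gripper. The slide has not moved since I released it.

```bash
python3 -c "
from station import ticket
print(ticket.sign_off())"
```

```text
the job is handed in; nothing more can be done
None
```

The job is handed in at about 12 s: the slide went to its back stop, then forward only until the force rise showed the nose on the spring stop (pressed in an estimated 1 mm), handle released with the slack taken up from behind, and the jar, battery and marker not touched.

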